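# Knock out the stay, catch the parts-case lid and lower it shut

## Robot

A 6-joint arm with a two-finger parallel gripper is mounted at the origin on the work surface. World frame = base frame: x ahead of the robot, y to its left, z up, the work surface at z = 0. Lengths are in m, angles in rad, forces in N, time in s.
With the tool pointing down it reaches from about 0.425 to 0.925 m from the base axis. Payload 12.5 kg.
Tool frame: the origin (TCP) lies at the very end of the fingers, on their centre line; the grasp point (between the pads) lies robot.hold_point_z behind it (robot.hold_point_z is the distance from the TCP to the grasp point, in m); x points along the fingers, z is the direction in which the jaws open and shut, and the axes are right-handed (so a half turn about x gives the same grasp; the last joint's range is limited). The gripper opens to 85 mm and grips with 20 to 120 N. Pads are 22 mm wide; open, the fingers measure 114 mm over their backs; the gripper's body (76 mm by 85 mm) begins 54 mm behind the grasp point. The pads swing forward as they close: fully open they stand 13 mm farther back than shut.
Start: joints at [1, 0.491, 1.559, -0, 1.092, -0.106], TCP at [0.28, 0.559, 0.231] pointing down, gripper open.
Joint ranges: [-3.1, 3.1], [-0.84, 2.19], [0.05, 2.79], [-1.13, 4.28], [0.06, 2.93], [-2.69, 2.69]. Speed limits (rad/s): [2.22, 2.22, 2.79, 3.14, 3.14, 3.14].

## Interface

Orientations are given as [roll, pitch, yaw] about the fixed x, y, z axes, in that order (R = Rz(yaw) Ry(pitch) Rx(roll)).
In Python, from station import status, cams, workorder, robot gives the robot as it stands.
- The arm moves only by the tool jog_arm, never from a script. Its argument "commands" is a list of rows, each a list of 5 numbers: the finger opening in mm, from 0 to 85.4, then the shift along the tool's x, y, z in units of 40 mm (1.0 is 40 mm), then the turn about the tool's x in units of 6 degrees (1.0 is 6 degrees). In form: [[gripper, dx, dy, dz, turn], ...]. A call has 1 to 12 rows; each row shifts and turns the pose as measured when the row begins, along the tool's axes as they then stand; what a row does not reach is not made up. A row lasts 1/8 s, in which the tool goes at most 62.5 mm and 10.7 degrees, less where a joint would pass 70% of its speed; a pose out of reach is approached as far as the arm can. A call is refused whole if a number of a shift passes 1 or a number of a turn 1, either way. A call with a gripper value outside its range is refused whole. The fingers move at their own pace and stop on an object; "newtons" is the grip in N (left out, the last holds). Time passes only in rows, so rows that do not move let the fingers close. It gives the time, the measured TCP pose, the force and the opening at its end, in the units of the state.
- status.sense(): the state, without advancing time (a new reading comes with each control period).
- cams.grab_frame(name): name is "scene" or "top" or "wrist"; returns the picture (384x512x3 uint8, blue, green, red); there is no depth.
- cams.camera_model(name): a dict with "fovy" (degrees; the focal length in pixels is half the picture's height over the tangent of half this angle, whatever the lens; pixels are square), "cx", "cy" (the principal point, pixels), "R" (3x3) and "t" (3): a world point X has camera coordinates R X + t. Camera axes: x right, y down, z forward; pixel columns grow to the right and rows downward; lengths in m; the calibration is good to about 2 mm. A picture is of the moment at which its call begins: read the wrist's pose just before it. camera_model takes no time and is no camera call; for the wrist camera it gives the pose at the moment of the call.
- workorder.job_done(): hands the job in, once; it reports no verdict.
The state is a dict: "clock": time; "joints": joint angles; "dq": joint speeds; "joint_torque": joint torques, N m; "eef_pos": TCP position; "tool_rot": TCP orientation; "contact_force": force on the tool from outside, world axes, zero at the start; "torque": the same for the moment, N m; "gripper_width": finger opening in m.
Only numpy, scipy, OpenCV 4.12 (cv2) and the standard library are available. Lean on these libraries where they do the work, as an engineer would, in place of code of your own. Each camera call takes 0.05 s, during which the arm holds its last target. There are 200 camera calls.

## Task

The lid of the parts case is propped part-way open on a brass stay. Without pinching anything or lifting the lid higher, push the stay sideways so that it folds down, catch the dropping lid on the outside of a finger before it has fallen far, and lower it fully shut without letting it bang. Leave everything else on the table where it is.

Things in the scene. Friction and masses are not known exactly. Their poses are not given: they have to be found in the camera images.
- case_rim (a point): Middle of the top outer edge of the front wall of the dark wooden parts case, 80 mm above the table. Axes: x level, from front wall to hinge; y along the front wall, towards the robot's end; z up. The front wall faces right and away from the robot. The case is fixed, 140 mm deep (x), 220 mm wide (y), 80 mm high, walls 7 mm, open-topped; inside, parts under 15 mm high and two thin partitions along x, no higher than the rim.
- lid (a joint): Lid angle, rad: 0 shut, level on the rim; 0.5 propped on the stay (start); grows as it opens. Hinge line along the case's y, 140 mm behind case_rim, at rim height. Dark wooden board, 182 mm from hinge line to lip, 220 mm wide, 8 mm thick, 0.15 to 0.3 kg; it drops freely. Shut, its lip juts 42 mm past the front wall at rim height, so a finger under the lip can lower it all the way.
- lid_lip (a point): Middle of the lower edge of the lid's free front edge (the lip), on its underside, 182 mm from the hinge line. Axes turn with the lid: x from lip to hinge in the board, y as the case's y, z out of the lid's outer face.
- stay (a joint): Stay angle, rad: 0 upright under the lid, leaning 0.08 rad to the case's -y against a stop (it cannot go further that way); grows as its tip swings to the case's +y (towards the robot) and down; 1.85 folded down at its end stop, just below level along the front wall. About 1 N moves it; some 0.3 rad on, it no longer carries the lid and falls to the end by itself.
- stay_tip (a point): Centre of the 10 mm ball on the upper end of the brass stay, touching the lid's underside. The stay is a 7 mm round rod, 89 mm from pivot to this point, 9 mm in front of the front wall. Its pivot lies 13 mm below the rim on a 26 mm wide brass clamp, within 50 mm of the middle of the front wall, differently each time.
- driver: Bystander: chrome rod-driver (screwdriver shape), 170 mm long, lying before the case's front wall, on the side away from the robot. Leave alone.
- guard: Bystander: small copper key guard, 62 x 34 mm, 22 mm high, standing before the case's front wall, on the robot's side. Leave alone.
- swage: Bystander: black cast-iron swage block, 90 x 90 x 50 mm high, standing beyond the case, away from the robot. Leave alone.
- tin: Bystander: round steel tin, 60 mm across, 36 mm high, behind the hinge, on the robot's side. Leave alone.
- oil: Bystander: amber bottle, 34 mm across, 85 mm high, behind the hinge, away from the robot. Leave alone.
- key: Bystander: loose brass saxophone key, 75 mm long and 9 mm high, lying before the middle of the case's front wall. Leave alone.
- neck: Bystander, fixed: curved alto neck held upright in a brass spring clip on a 75 mm square wooden foot, 175 mm high in all, behind the hinge side of the case.

How it is judged:
On the way:
1. the stay has been pushed aside and the lid is carried on the fingers, still well open (value of joint stay above 0.6 rad and value of joint lid above 0.22 rad and contact force between the fingers and lid above 0.2 N), for 0.2 s.
At the end, for the whole second after the job is handed in: The lid is shut (within 0.02 rad, under 4 mm at the lip) and still, the stay is folded down (past 1.3 rad), and every bystander is within 15 mm of where it was (value of joint lid below 0.02 rad and value of joint stay above 1.3 rad and velocity of joint lid between -0.05 and 0.05 rad/s and distance of each of driver, guard, swage, tin, oil, key from where it was at the start of the episode below 0.015 m); the robot touches nothing.
It fails at once if the lid bangs: it moves faster than 1.2 rad/s (about 0.2 m/s at the lip) within its last 0.15 rad (value of joint lid below 0.15 rad and velocity of joint lid below -1.2 rad/s).
It fails at once if the lid is raised: opened beyond 0.62 rad (about 20 mm above its propped height at the lip) (value of joint lid above 0.62 rad).
It fails at once if the lid is pinched or forced (more than 25 N from the fingers) (contact force between the fingers and lid above 25 N).
It fails at once if a bystander is moved by more than 15 mm (distance of any of driver, guard, swage, tin, oil, key from where it was at the start of the episode above 0.015 m).
It also fails if it takes over 45 s, if anything falls off the work surface, if the arm or the gripper's body presses on something with over 40 N, if the wrist force passes 120 N, or if a joint passes its speed limit or range.

## Working session

There is one attempt and no reset: what is moved stays moved. The work goes in short steps, Python scripts to look and compute and a tool call to move; the robot and the scene stay as the last step left them, time stands still between calls to the robot, and variables do not carry over. Pictures are saved under pics/ and viewed, about 8 in all and at most 12, crops included, and the job is handed in when it is done.

Besides the shell and the picture viewer there is one more tool, called after "Call:" as name(argument=value, ...) on one line, values as JSON. jog_arm: Moves the arm, as the interface text tells. Its arguments: {"type":"object","properties":{"commands":{"type":"array","items":{"type":"array","items":{"type":"number"}}},"newtons":{"type":"number"}},"required":["commands"]}

```bash
ls; mkdir -p pics
python3 - <<'E'
from station import status,cams,workorder,robot
import cv2,numpy as np
print(status.sense()); print(robot if not hasattr(robot,'__dict__') else vars(robot))
for n in("scene","top"):
    im=cams.grab_frame(n); cv2.imwrite(f"pics/{n}0.png",cv2.resize(im,(800,600),interpolation=cv2.INTER_CUBIC)); cv2.imwrite(f"pics/raw_{n}0.png",im)
    m=cams.camera_model(n); print(n,m, -np.array(m['R']).T@np.array(m['t']))
E
```

```text
pics
{'clock': 0.0, 'joints': array([ 1.00041151e+00,  4.91540453e-01,  1.55947410e+00,  2.59280432e-05,
        1.09168687e+00, -1.05594348e-01]), 'dq': array([ 0.00129412,  0.00125442, -0.00109372,  0.00042807, -0.00090528,
       -0.00081018]), 'joint_torque': array([ 1.28663687e-03, -6.18439507e+01, -2.61596793e+01,  4.08844789e-05,
        3.90111061e-03, -2.26486043e-05]), 'eef_pos': array([0.27999134, 0.55851347, 0.23073112]), 'tool_rot': array([ 3.01526178,  1.56968731, -2.16192963]), 'contact_force': array([ 0.62922101, -0.15038107, -0.29046004]), 'torque': array([-0.00835594,  0.02741926,  0.02016394]), 'gripper_width': 0.085260406969118}
{}
scene {'fovy': 45.10428010497232, 'cx': 252.5796558048145, 'cy': 187.30957183544993, 'R': array([[ 0.68460076,  0.72891743,  0.00108632],
       [ 0.45738006, -0.42841093, -0.77927374],
       [-0.56756082,  0.53398826, -0.62668274]]), 't': array([-0.44902645, -0.16376529,  1.35364956])} [ 1.15058529 -0.4656886   0.72117861]
top {'fovy': 45.5164735353147, 'cx': 257.8513865448883, 'cy': 195.7296333203955, 'R': array([[-0.00548535, -0.99995131,  0.00820341],
       [-0.99121951,  0.00435327, -0.13215498],
       [ 0.13211283, -0.0088563 , -0.99119512]]), 't': array([0.04763918, 0.60606392, 1.13782163])} [0.45068286 0.05507538 1.20750681]
```

View pics/scene0.png

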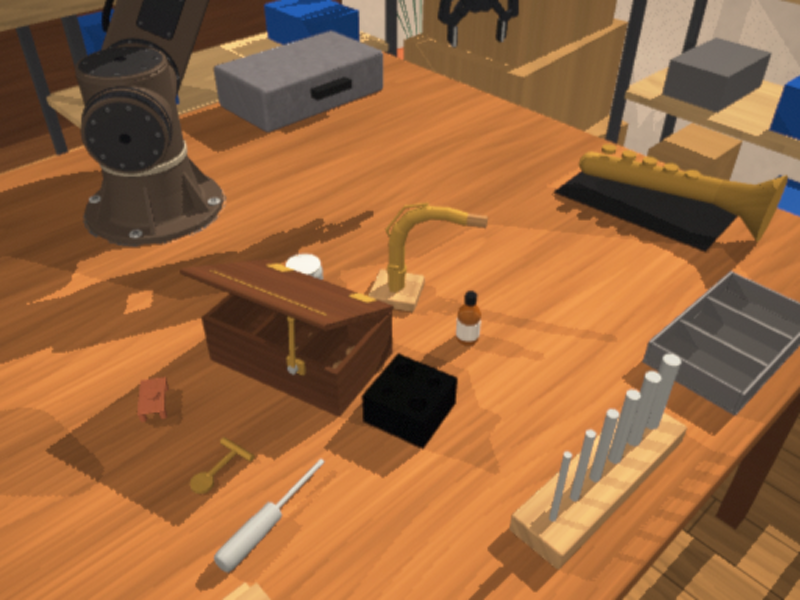

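View pics/top0.png

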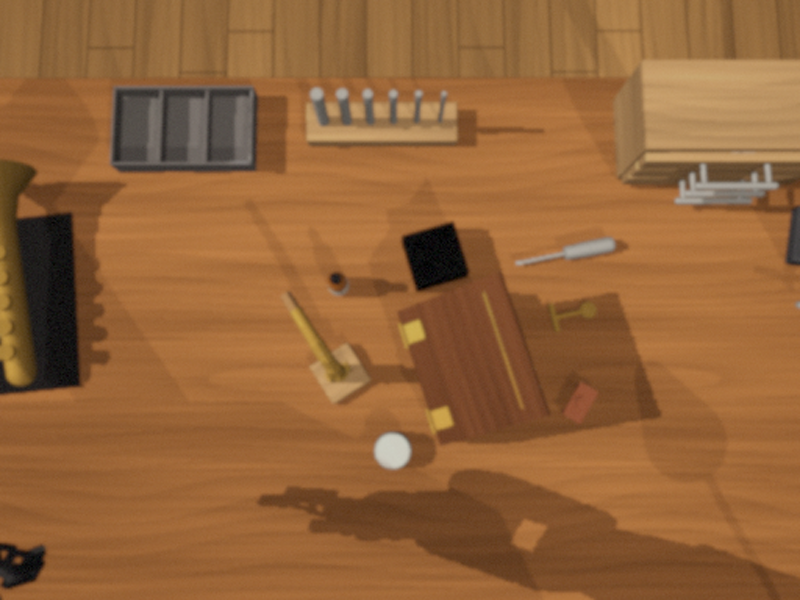

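The scene view shows the lid propped, with the stay at about (291,318) to (292,370) and its front facing the camera. The top view shows the lid spanning (399–548, 275–442). I'll enlarge both for point picking.

Run:
```python
import cv2
a=cv2.imread("pics/raw_scene0.png")[155:275,110:265]; b=cv2.imread("pics/raw_top0.png")[135:290,245:400]
cv2.imwrite("pics/c1.png",cv2.resize(a,None,fx=5,fy=5,interpolation=cv2.INTER_CUBIC))
cv2.imwrite("pics/c2.png",cv2.resize(b,None,fx=3.8,fy=3.8,interpolation=cv2.INTER_CUBIC))
```

```text
(no output)
```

View pics/c1.png

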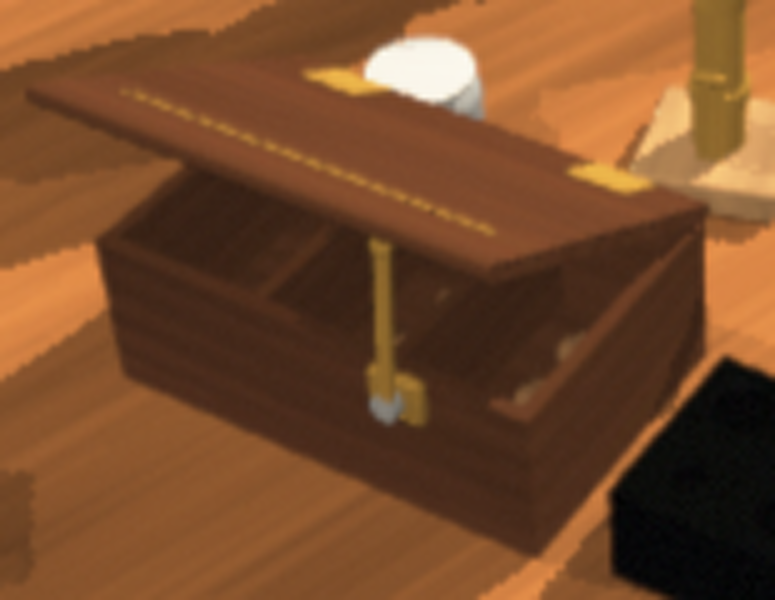

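View pics/c2.png

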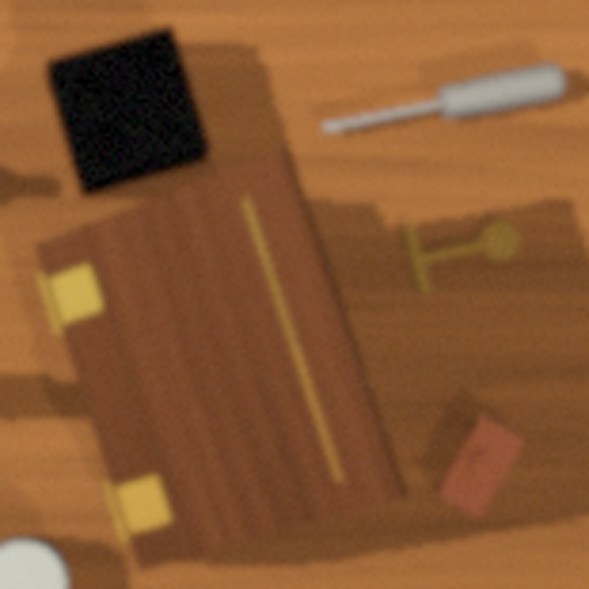

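The crops give me the case corners, lip corners, stay pivot at (386,406) and stay top at (381,243), plus the bystanders. Next I'll fit the case pose.

```bash
cat > h.py <<'E'
import numpy as np
from station import status,cams,workorder,robot
from scipy.spatial.transform import Rotation as Rot
def proj(m,X):
    f=192/np.tan(np.radians(m['fovy']/2)); c=np.asarray(m['R'])@X+m['t']
    return np.array([m['cx'],m['cy']])+f*c[:2]/c[2]
def ray_z(m,uv,z):
    f=192/np.tan(np.radians(m['fovy']/2)); R=np.asarray(m['R'])
    d=R.T@np.array([(uv[0]-m['cx'])/f,(uv[1]-m['cy'])/f,1]); o=-R.T@m['t']
    return o+d*(z-o[2])/d[2]
def Rt(): return Rot.from_euler('xyz',status.sense()['tool_rot']).as_matrix()
E
cat > fit.py <<'E'
from h import *
from scipy.optimize import least_squares
S=cams.camera_model('scene');T=cams.camera_model('top')
s=lambda u,v:(np.array([u,v])+.5)/5-.5+[110,155]
t=lambda u,v:(np.array([u,v])+.5)/3.8-.5+[245,135]
def lid(a,x,y,z): # x from hinge to lip, z above underside
    return np.array([.14-x*np.cos(a)-z*np.sin(a)*1, y, x*np.sin(a)+z*np.cos(a)])
a=.5
obs=[(S,s(100,240),(0,.11,0)),(S,s(127,377),(0,.11,-.08)),(S,s(528,420),(0,-.11,0)),(S,s(538,555),(0,-.11,-.08)),
(S,s(30,98),lid(a,.182,.11,0)),(S,s(490,272),lid(a,.182,-.11,0)),
(T,t(404,495),lid(a,.182,.11,0)),(T,t(287,150),lid(a,.182,-.11,0)),(T,t(38,245),lid(a,0,-.11,.008)),(T,t(140,565),lid(a,0,.11,.008))]
def W(p,X):
    c,n=np.cos(p[2]),np.sin(p[2]); return np.array([p[0]+c*X[0]-n*X[1],p[1]+n*X[0]+c*X[1],.08+X[2]])
def res(p):
    r=[proj(m,W(p,X))-uv for m,uv,X in obs]
    r.append(proj(S,W(p,(-.009,p[3],-.013)))-s(386,406))
    q=W(p,(-.009,p[3]-.089*np.sin(.08),-.013+.083))
    r.append(proj(S,q)-s(381,243))
    return np.concatenate(r)
if __name__=="__main__":
    o=least_squares(res,[.5,-.05,1.85,0],loss='soft_l1'); p=o.x
    print(p,np.round(res(p).reshape(-1,2),1).tolist())
    np.save('case.npy',p)
    def loc(X): 
        c,n=np.cos(p[2]),np.sin(p[2]); d=X[:2]-p[:2]; return np.array([c*d[0]+n*d[1],-n*d[0]+c*d[1],X[2]])
    print('lip W',W(p,lid(a,.182,0,0)),'tip',W(p,(-.009,p[3]-.007,.076)))
    for n,uv,z in [('guard',t(480,465),.02),('guardc',t(440,497),.022),('guardc2',t(485,415),.022),('guardc3',t(522,440),.022),('guardc4',t(478,517),.022),('keyend',t(500,242),.005),('keybar1',t(410,228),.005),('keybar2',t(426,290),.005),('drv tip',t(325,128),.01),('drv end',t(560,80),.015),('swg',t(130,110),.05),('swgc',t(205,155),.05),('tin',t(20,590),.036)]:
        X=ray_z(T,uv,z); print(n,np.round(X,3),'case',np.round(loc(X),3))
E
python3 fit.py
```

```text
[ 0.53046242 -0.11175542  1.8710263  -0.04569108] [[-0.4, -1.1], [0.1, -1.3], [0.6, -0.7], [0.5, -0.1], [-0.4, -0.5], [-0.1, 1.2], [0.1, 0.0], [-0.2, -1.0], [0.9, -1.5], [1.5, 0.7], [-0.0, -1.8], [0.2, 0.6]]
lip W [ 0.53629442 -0.13059334  0.16725545] tip [ 0.5834582  -0.10476998  0.156     ]
guard [ 0.448 -0.246  0.02 ] case [-0.104  0.118  0.02 ]
guardc [ 0.427 -0.218  0.022] case [-0.071  0.13   0.022]
guardc2 [ 0.482 -0.25   0.022] case [-0.118  0.087  0.022]
guardc3 [ 0.465 -0.275  0.022] case [-0.136  0.111  0.022]
guardc4 [ 0.414 -0.243  0.022] case [-0.091  0.15   0.022]
keyend [ 0.603 -0.27   0.005] case [-0.172 -0.022  0.005]
keybar1 [ 0.613 -0.207  0.005] case [-0.115 -0.05   0.005]
keybar2 [ 0.569 -0.217  0.005] case [-0.112 -0.006  0.005]
drv tip [ 0.683 -0.149  0.01 ] case [-0.08  -0.135  0.01 ]
drv end [ 0.716 -0.314  0.015] case [-0.248 -0.117  0.015]
swg [ 0.688 -0.01   0.05 ] case [ 0.051 -0.181  0.05 ]
swgc [ 0.657 -0.06   0.05 ] case [ 0.012 -0.136  0.05 ]
tin [0.368 0.066 0.036] case [0.218 0.102 0.036]
```

```bash
sed -i 's/-z\*np.sin(a)\*1/+z*np.sin(a)/' fit.py; python3 fit.py | head -3
python3 - <<'E'
from h import *
import cv2
print([ (k,getattr(robot,k)) for k in dir(robot) if k[0]!='_'])
print(Rt().round(3)); p=np.load('case.npy'); cx=np.array([np.cos(p[2]),np.sin(p[2]),0]); print('casex',cx)
R=Rt(); print('angle of casex in tool yz (deg)',np.degrees(np.arctan2(cx@R[:,1],cx@R[:,2])))
cv2.imwrite('pics/w0.png',cams.grab_frame('wrist'))
E
```

```text
[ 0.53107646 -0.11283149  1.87372408 -0.04604345] [[-0.8, -0.6], [-0.2, -0.9], [0.5, -0.4], [0.4, 0.3], [-0.8, -0.1], [-0.3, 1.6], [0.7, -0.3], [0.1, -1.2], [-1.7, -0.6], [-0.9, 1.6], [-0.1, -1.4], [0.1, 1.0]]
lip W [ 0.53695926 -0.13165361  0.16725545] tip [ 0.58438954 -0.10559799  0.156     ]
guard [ 0.448 -0.246  0.02 ] case [-0.103  0.119  0.02 ]
[('IKError', <class 'station.IKError'>), ('hold_point_z', 0.0187)]
[[-0.001 -0.894  0.448]
 [-0.001  0.448  0.894]
 [-1.     0.    -0.001]]
casex [-0.29831593  0.95446719  0.        ]
angle of casex in tool yz (deg) 43.984381948277765
```

View pics/w0.png

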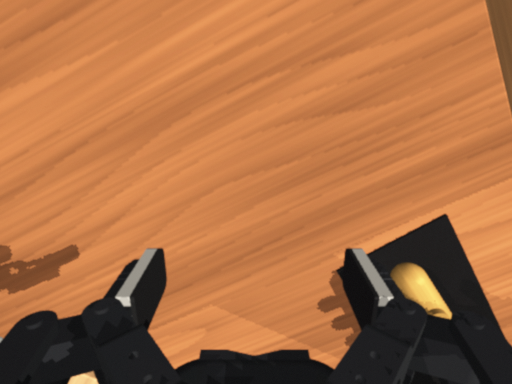

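The wrist view shows an open linkage gripper whose fingers don't protrude sideways at the tips. With a vertical tool, the stay is 6–7 mm behind the lip line and out of reach, so I need some tilt. I'll carry the arm round to the front, high and shut, and see what the arm does at its reach limit.

Call:
jog_arm(commands=[[0, -0.5, -0.95, -0.75, 0], [0, -0.5, -0.95, -0.75, 0], [0, -0.5, -0.95, -0.75, 0], [0, -0.5, -0.95, -0.75, 0], [0, -0.5, -0.95, -0.75, 0], [0, -0.3, -0.95, -0.75, 0], [0, 0, -0.95, -0.75, 0], [0, 0, -0.95, -0.75, 0], [0, 0, -0.95, -0.75, 0], [0, 0, -0.5, -0.9, 0], [0, 0, -0.4, -0.95, 0], [0, 0, -0.3, -0.95, 0]])

```text
clock: 1.65
eef_pos: [0.4626, 0.0278, 0.345]
tool_rot: [3.056, 1.567, -2.117]
contact_force: [0.8, 0.2, -0.0]
gripper_width: -0.0002
```

Call:
jog_arm(commands=[[0, 0, -0.3, -1, 0], [0, 0, -0.3, -1, 0], [0, 0, -0.3, -1, 0], [0, 0, -0.3, -1, 0], [0, 0, -0.3, -1, 0], [0, 0, -0.3, -1, 0], [0, 0, -0.3, -1, 0], [0, 0, -0.3, -1, 0], [0, 0, -0.3, -1, 0]])

```text
clock: 2.78
eef_pos: [0.3949, -0.3546, 0.3459]
tool_rot: [2.776, 1.567, -2.397]
contact_force: [0.7, -0.4, -0.0]
gripper_width: -0.0001
```

```bash
cat > st.py <<'E'
from h import *
s=status.sense(); np.set_printoptions(precision=4,suppress=True)
p=np.load('case.npy'); c,n=np.cos(p[2]),np.sin(p[2]); C=np.array([[c,n,0],[-n,c,0],[0,0,1]])
print('t',s['clock'],'q',s['joints'],'\npos',s['eef_pos'],'case',C@(s['eef_pos']-[p[0],p[1],.08]),'F(case)',C@s['contact_force'],'w',s['gripper_width'])
print('tool axes in case (cols x,y,z)\n',C@Rt())
E
python3 st.py; python3 -c "
from h import *;print(Rt().round(3))"
```

```text
t 2.775 q [-0.854   0.2537  1.6198 -0.0044  1.268  -1.9627] 
pos [ 0.3949 -0.3546  0.3459] case [-0.1901  0.2021  0.2659] F(case) [-0.6096 -0.5554 -0.0463] w -0.00012586036432125813
tool axes in case (cols x,y,z)
 [[-0.0018  0.6916  0.7222]
 [ 0.0038  0.7222 -0.6916]
 [-1.      0.0015 -0.0039]]
[[-0.003 -0.896  0.445]
 [-0.003  0.445  0.896]
 [-1.     0.001 -0.004]]
```

Call:
jog_arm(commands=[[0, 0, 0.3, 1, 0], [0, 0, 0.3, 1, 0], [0, 0, 0.3, 1, 0], [0, 0, 0.3, 1, 0], [0, 0, 0.3, 1, 0], [0, 0, 0.3, 1, 0], [0, 0, 0.3, 1, 0], [0, 0, 0.75, 0.9, 0], [0, 0, 0.75, 0.9, 0], [0, 0, 0.75, 0.9, 0], [0, 0, 0.75, 0.9, 0], [0, 0, 0.75, 0.9, 0]])

```text
clock: 4.28
eef_pos: [0.3911, 0.1715, 0.3426]
tool_rot: [2.09, 1.564, -3.095]
contact_force: [0.8, -0.2, -0.7]
gripper_width: 0.0001
```

Call:
jog_arm(commands=[[0, 0.8, 0.75, 0.9, 0], [0, 0.8, 0.75, 0.9, 0], [0, 0.8, 0, 0, 1], [0, 0.8, 0, 0, 1], [0, 0.8, 0, 0, 1]])

```text
clock: 4.9
eef_pos: [0.3677, 0.2696, 0.1799]
tool_rot: [1.335, 1.568, 2.116]
contact_force: [0.2, 0.1, 0.3]
gripper_width: 0.0002
```

```bash
python3 st.py
```

```text
t 4.9 q [ 0.4861  0.3242  2.0194  0.0034  0.7982 -0.2972] 
pos [0.3677 0.2696 0.1799] case [0.4137 0.0418 0.0999] F(case) [ 0.0455 -0.1959  0.3326] w 0.00023788434692422077
tool axes in case (cols x,y,z)
 [[ 0.0024  0.8879  0.46  ]
 [ 0.0006  0.46   -0.8879]
 [-1.      0.0024  0.0006]]
```

Call:
jog_arm(commands=[[0, 0, 0, 0, 1], [0, 0, 0, 0, 1], [0, 0, 0, 0, 1], [0, 0, 0, 0, 1], [0, 0, 0, 0, 1], [0, 0, 0, 0, 1], [0, 0, 0, 0, 1], [0, 0, 0, 0, 1], [0, 0, 0, 0, 1], [0, 0, 0, 0, 1], [0, 0, 0, 0, 1], [0, 0, 0, 0, 1]])

```text
clock: 6.4
eef_pos: [0.3658, 0.2687, 0.1762]
tool_rot: [-2.412, 1.562, -2.93]
contact_force: [-0.5, -0.5, -0.7]
gripper_width: -0.0001
```

Call:
jog_arm(commands=[[0, 0, 0, 0, 1], [0, 0, 0, 0, 1], [0, 0, 0, 0, 1], [0, 0, 0, 0, 1], [0, 0, 0, 0, 1], [0, 0, 0, 0, 1], [0, 0, 0, 0, 1], [0, 0, 0, 0, 1], [0, 0, 0, 0, 1], [0, 0, 0, 0, 1], [0, 0, 0, 0, 1], [0, 0, 0, 0, 1]])

```text
clock: 7.9
eef_pos: [0.3651, 0.2683, 0.1752]
tool_rot: [-1.05, 1.559, -2.868]
contact_force: [-0.4, 0.2, 0.4]
gripper_width: 0.0
```

Call:
jog_arm(commands=[[0, 0, 0, 0, 1], [0, 0, 0, 0, 1], [0, 0, 0, 0, 1], [0, 0, 0, 0, 1], [0, 0, 0, 0, 1], [0, 0, 0, 0, 1], [0, 0, 0, 0, 1], [0, 0, 0, 0, 1]])

```text
clock: 8.9
eef_pos: [0.3832, 0.2028, 0.1594]
tool_rot: [-1.786, 1.431, 1.906]
contact_force: [-0.1, 0.1, -0.2]
gripper_width: 0.0002
```

```bash
python3 st.py
```

```text
t 8.9 q [0.2509 0.3289 2.1032 0.2091 0.7322 2.6846] 
pos [0.3832 0.2028 0.1594] case [0.3454 0.0469 0.0794] F(case) [ 0.1521  0.087  -0.1539] w 0.00016557423294127503
tool axes in case (cols x,y,z)
 [[ 0.1392 -0.96   -0.243 ]
 [ 0.0045 -0.2448  0.9696]
 [-0.9903 -0.1361 -0.0298]]
```

Turning against the wrist limit does tilt the tool, straight toward case +x. I'll continue while countering the position drift.

Call:
jog_arm(commands=[[0, -0.3, -0.7, 0, 1], [0, -0.3, -0.7, 0, 1], [0, -0.3, -0.7, 0, 1], [0, -0.3, -0.7, 0, 1]])

```text
clock: 9.4
eef_pos: [0.3379, 0.208, 0.1637]
tool_rot: [-1.687, 1.25, 1.665]
contact_force: [0.4, 0.5, -1.2]
gripper_width: -0.0002
```

```bash
python3 st.py
```

```text
t 9.4 q [0.175  0.2659 2.243  0.5259 0.6754 2.6846] 
pos [0.3379 0.208  0.1637] case [0.3639 0.0887 0.0837] F(case) [ 0.3463 -0.4845 -1.1996] w -0.000200721201432526
tool axes in case (cols x,y,z)
 [[ 0.308  -0.9464  0.0976]
 [-0.0652  0.0813  0.9946]
 [-0.9491 -0.3127 -0.0367]]
```

Call:
jog_arm(commands=[[0, -0.4, -0.8, -0.4, 1], [0, -0.4, -0.8, -0.4, 1], [0, -0.4, -0.8, -0.5, 1], [0, -0.4, -0.7, -0.6, 1], [0, -0.4, -0.7, -0.7, 1], [0, -0.4, -0.7, -0.7, 1]])

```text
clock: 10.15
eef_pos: [0.4227, 0.2355, 0.1526]
tool_rot: [-1.414, 0.989, 1.397]
contact_force: [0.2, 0.3, 0.5]
gripper_width: -0.0001
```

```bash
python3 st.py
```

```text
t 10.15 q [0.0784 0.395  2.194  1.0267 0.6708 2.6846] 
pos [0.4227 0.2355 0.1526] case [ 0.3648 -0.0005  0.0726] F(case) [ 0.1708 -0.2951  0.5465] w -5.543268335674912e-05
tool axes in case (cols x,y,z)
 [[ 0.4879 -0.6616  0.5694]
 [-0.2523  0.5176  0.8176]
 [-0.8356 -0.5426  0.0857]]
```

```bash
cat > plan.py <<'E'
# plan.py frame x y z nrows turn : units per row; frame w=world point, c=case point (rim origin), d=case shift
from h import *; import sys
f=sys.argv[1]; X=np.array(list(map(float,sys.argv[2:5]))); n=int(sys.argv[5]); tu=float(sys.argv[6]) if len(sys.argv)>6 else 0
p=np.load('case.npy'); c,s=np.cos(p[2]),np.sin(p[2]); C=np.array([[c,s,0],[-s,c,0],[0,0,1]])
R=Rt(); P=status.sense()['eef_pos']
d={'w':lambda:X-P,'c':lambda:C.T@X+[p[0],p[1],.08]-P,'d':lambda:C.T@X}[f]()
for i in range(n):
    u=R.T@(d/n)/.04; print([0]+[round(float(v),2) for v in u]+[tu]); R=R@Rot.from_euler('x',tu*6,degrees=True).as_matrix()
E
python3 plan.py w .2 .5 .28 10 -1
```

```text
[0, 0.04, -0.53, 0.75, -1.0]
[0, 0.04, -0.6, 0.7, -1.0]
[0, 0.04, -0.67, 0.63, -1.0]
[0, 0.04, -0.73, 0.55, -1.0]
[0, 0.04, -0.79, 0.47, -1.0]
[0, 0.04, -0.83, 0.39, -1.0]
[0, 0.04, -0.87, 0.3, -1.0]
[0, 0.04, -0.9, 0.21, -1.0]
[0, 0.04, -0.91, 0.11, -1.0]
[0, 0.04, -0.92, 0.02, -1.0]
```

Call:
jog_arm(commands=[[0, 0, -0.5, 0.75, -1], [0, 0, -0.6, 0.7, -1], [0, 0, -0.7, 0.65, -1], [0, 0, -0.75, 0.55, -1], [0, 0, -0.8, 0.5, -1], [0, 0, -0.85, 0.4, -1], [0, 0, -0.85, 0.3, -1], [0, 0, -0.9, 0.2, -1], [0, 0, -0.9, 0.1, -1], [0, 0, -0.9, 0, -1]])

```text
clock: 11.4
eef_pos: [0.1982, 0.4837, 0.2751]
tool_rot: [-2.484, 0.951, 1.418]
contact_force: [1.2, -0.2, 0.1]
gripper_width: 0.0
```

```bash
python3 st.py
```

```text
t 11.4 q [0.9166 0.1447 2.1149 0.7408 0.4261 2.6852] 
pos [0.1982 0.4837 0.2751] case [0.6687 0.1398 0.1951] F(case) [-0.5211 -1.0483  0.1018] w 4.602175694477516e-05
tool axes in case (cols x,y,z)
 [[ 0.5213 -0.7953 -0.3095]
 [-0.2556 -0.4915  0.8325]
 [-0.8142 -0.3548 -0.4595]]
```

```bash
python3 plan.py w .22 .6 .37 6 0.7
```

```text
[0, -0.04, -0.37, -0.51, 0.7]
[0, -0.04, -0.41, -0.48, 0.7]
[0, -0.04, -0.44, -0.45, 0.7]
[0, -0.04, -0.47, -0.42, 0.7]
[0, -0.04, -0.5, -0.38, 0.7]
[0, -0.04, -0.53, -0.34, 0.7]
```

Call:
jog_arm(commands=[[0, 0, -0.5, -0.6, 1], [0, 0, -0.55, -0.55, 1], [0, 0, -0.6, -0.5, 1], [0, 0, -0.6, -0.5, 1], [0, 0, -0.65, -0.45, 1], [0, 0, -0.7, -0.4, 1]])

```text
clock: 12.15
eef_pos: [0.2416, 0.5797, 0.2785]
tool_rot: [-1.862, 0.743, 1.465]
contact_force: [-0.0, 0.0, 0.1]
gripper_width: -0.0003
```

```bash
python3 st.py
```

```text
t 12.15 q [0.9105 0.2937 2.0106 1.3579 0.4074 2.6852] 
pos [0.2416 0.5797 0.2785] case [0.7474 0.0697 0.1985] F(case) [0.0145 0.0335 0.1388] w -0.00025358707190278114
tool axes in case (cols x,y,z)
 [[ 0.6753 -0.709   0.203 ]
 [-0.2928 -0.0052  0.9561]
 [-0.6769 -0.7052 -0.2112]]
```

```bash
python3 plan.py w .45 .2 .38 9 0
```

```text
[0, -0.92, 0.64, -0.53, 0.0]
[0, -0.92, 0.64, -0.53, 0.0]
[0, -0.92, 0.64, -0.53, 0.0]
[0, -0.92, 0.64, -0.53, 0.0]
[0, -0.92, 0.64, -0.53, 0.0]
[0, -0.92, 0.64, -0.53, 0.0]
[0, -0.92, 0.64, -0.53, 0.0]
[0, -0.92, 0.64, -0.53, 0.0]
[0, -0.92, 0.64, -0.53, 0.0]
```

Call:
jog_arm(commands=[[0, -0.9, 0.3, -0.5, 0], [0, -0.9, 0.4, -0.5, 0], [0, -0.9, 0.65, -0.55, 0], [0, -0.9, 0.65, -0.55, 0], [0, -0.9, 0.65, -0.55, 0], [0, -0.9, 0.65, -0.55, 0], [0, -0.9, 0.65, -0.55, 0], [0, -0.9, 0.65, -0.55, 0], [0, -0.9, 0.65, -0.55, 0]])

```text
clock: 13.28
eef_pos: [0.4546, 0.2065, 0.3822]
tool_rot: [-1.863, 0.735, 1.469]
contact_force: [0.8, 0.9, -0.3]
gripper_width: -0.0001
```

```bash
python3 st.py; python3 plan.py w .55 -.25 .32 11 0.3
```

```text
t 13.275 q [-0.1099  0.143   1.8965  0.8895  1.2689  2.485 ] 
pos [0.4546 0.2065 0.3822] case [ 0.3276 -0.0223  0.3022] F(case) [ 0.6214 -0.9897 -0.2802] w -0.0001268443932792108
tool axes in case (cols x,y,z)
 [[ 0.6818 -0.7039  0.1989]
 [-0.2917 -0.0123  0.9564]
 [-0.6708 -0.7102 -0.2137]]
[0, -0.65, 0.84, -0.08, 0.3]
[0, -0.65, 0.84, -0.11, 0.3]
[0, -0.65, 0.84, -0.13, 0.3]
[0, -0.65, 0.83, -0.16, 0.3]
[0, -0.65, 0.82, -0.19, 0.3]
[0, -0.65, 0.82, -0.21, 0.3]
[0, -0.65, 0.81, -0.24, 0.3]
[0, -0.65, 0.8, -0.26, 0.3]
[0, -0.65, 0.8, -0.29, 0.3]
[0, -0.65, 0.79, -0.31, 0.3]
[0, -0.65, 0.78, -0.34, 0.3]
```

Call:
jog_arm(commands=[[0, -0.65, 0.85, -0.1, 0], [0, -0.65, 0.85, -0.1, 0], [0, -0.65, 0.85, -0.1, 0.3], [0, -0.65, 0.85, -0.15, 0.3], [0, -0.65, 0.85, -0.15, 0.3], [0, -0.65, 0.8, -0.2, 0.3], [0, -0.65, 0.8, -0.2, 0.3], [0, -0.65, 0.8, -0.25, 0.3], [0, -0.65, 0.8, -0.25, 0.3], [0, -0.65, 0.8, -0.3, 0.4], [0, -0.65, 0.8, -0.3, 0.4]])

```text
clock: 14.65
eef_pos: [0.5612, -0.2645, 0.3183]
tool_rot: [-1.549, 0.735, 1.467]
contact_force: [-0.1, -0.3, 0.1]
gripper_width: -0.0001
```

```bash
python3 st.py
```

```text
t 14.65 q [-0.7899  0.6084  1.3326  0.6254  1.768   2.4187] 
pos [ 0.5612 -0.2645  0.3183] case [-0.1538  0.0165  0.2383] F(case) [-0.2744  0.1472  0.0969] w -7.394824969273432e-05
tool axes in case (cols x,y,z)
 [[ 0.6816 -0.607   0.4086]
 [-0.2934  0.2848  0.9126]
 [-0.6703 -0.7419  0.016 ]]
```

```bash
python3 plan.py c -.097 -.043 .136 4 0
```

```text
[0, 0.78, 0.15, -0.2, 0.0]
[0, 0.78, 0.15, -0.2, 0.0]
[0, 0.78, 0.15, -0.2, 0.0]
[0, 0.78, 0.15, -0.2, 0.0]
```

Call:
jog_arm(commands=[[0, 0.8, 0.15, -0.2, 0], [0, 0.8, 0.15, -0.2, 0], [0, 0.8, 0.15, -0.2, 0], [0, 0.8, 0.15, -0.2, 0], [0, 0.7, 0, 0, 0], [0, 0.6, 0, 0, 0], [0, 0.4, 0, 0, 0]])

```text
clock: 15.52
eef_pos: [0.6073, -0.1406, 0.1602]
tool_rot: [-1.544, 0.735, 1.465]
contact_force: [0.3, -0.5, -0.3]
gripper_width: -0.0001
```

```bash
python3 st.py; python3 plan.py c -.015 -.078 .056 3 0
python3 - <<'E'
from h import *
import cv2
im=cams.grab_frame('scene'); cv2.imwrite('pics/raw_s1.png',im)
cv2.imwrite('pics/s1.png',cv2.resize(im[130:280,100:300],None,fx=4,fy=4,interpolation=cv2.INTER_CUBIC))
print(proj(cams.camera_model('scene'),status.sense()['eef_pos']))
E
```

```text
t 15.525 q [-0.6086  0.7267  1.5662  0.7215  1.3951  2.329 ] 
pos [ 0.6073 -0.1406  0.1602] case [-0.0492 -0.0644  0.0802] F(case) [-0.6165 -0.1525 -0.2768] w -0.00010641351146358103
tool axes in case (cols x,y,z)
 [[ 0.6809 -0.6041  0.414 ]
 [-0.2951  0.291   0.9101]
 [-0.6703 -0.7418  0.0199]]
[0, 0.36, -0.06, 0.01, 0.0]
[0, 0.36, -0.06, 0.01, 0.0]
[0, 0.36, -0.06, 0.01, 0.0]
[177.91347535 214.7184651 ]
```

View pics/s1.png

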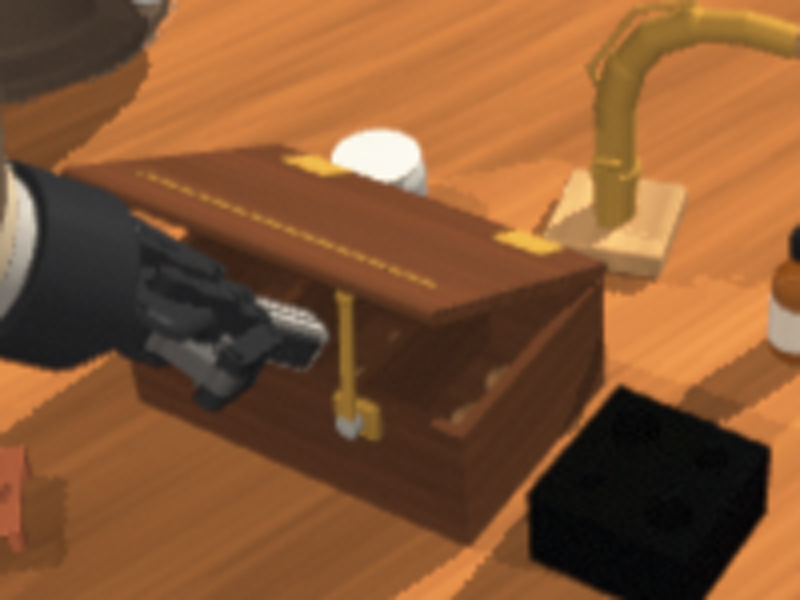

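The finger tip shows at about (318,335), against a predicted (312,339), so the calibration holds. The stay runs from (343,295) to (348,425). Next I'll slide in under the lip on the far side of the stay.

Call:
jog_arm(commands=[[0, 0.36, -0.06, 0, 0], [0, 0.36, -0.06, 0, 0], [0, 0.34, -0.06, 0, 0], [0, 0, 0, 0, 0]])

```text
clock: 16.08
eef_pos: [0.6115, -0.1015, 0.1353]
tool_rot: [-1.544, 0.734, 1.465]
contact_force: [-0.6, -0.9, 0.1]
gripper_width: 0.0001
```

```bash
python3 st.py;  python3 plan.py d 0 .01 0 1 0
python3 - <<'E'
from h import *
import cv2
im=cams.grab_frame('scene')
cv2.imwrite('pics/s2.png',cv2.resize(im[170:250,140:250],None,fx=7,fy=7,interpolation=cv2.INTER_CUBIC))
print(proj(cams.camera_model('scene'),status.sense()['eef_pos']))
E
```

```text
t 16.075 q [-0.5558  0.7432  1.6183  0.7615  1.3191  2.3106] 
pos [ 0.6115 -0.1015  0.1353] case [-0.0132 -0.0802  0.0553] F(case) [-0.7057  0.8821  0.0789] w 5.679029816288491e-05
tool axes in case (cols x,y,z)
 [[ 0.6813 -0.6039  0.4137]
 [-0.2947  0.291   0.9102]
 [-0.6701 -0.742   0.0202]]
[0, -0.07, 0.07, 0.23, 0.0]
[196.84682395 216.12650984]
```

View pics/s2.png

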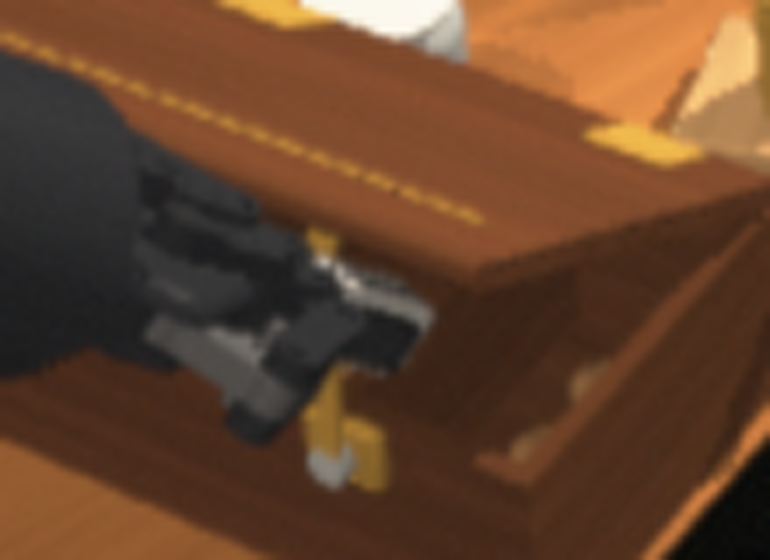

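The picture shows the closed finger under the lip, with its tip beyond the stay at about (425,325) and the stay behind it at x≈325. Next I'll push in case +y.

Call:
jog_arm(commands=[[0, -0.07, 0.07, 0.23, 0], [0, -0.07, 0.07, 0.23, 0]])

```text
clock: 16.38
eef_pos: [0.5918, -0.1084, 0.136]
tool_rot: [-1.546, 0.735, 1.463]
contact_force: [1.0, 0.1, 0.7]
gripper_width: 0.0
```

```bash
python3 st.py
```

```text
t 16.375 q [-0.5813  0.7261  1.6587  0.7513  1.3128  2.2796] 
pos [ 0.5918 -0.1084  0.136 ] case [-0.0139 -0.0592  0.056 ] F(case) [-0.1885 -0.979   0.6798] w 9.156398323764585e-06
tool axes in case (cols x,y,z)
 [[ 0.6802 -0.6049  0.414 ]
 [-0.2959  0.2902  0.9101]
 [-0.6707 -0.7415  0.0184]]
```

Call:
jog_arm(commands=[[0, -0.07, 0.07, 0.23, 0], [0, -0.07, 0.07, 0.23, 0], [0, -0.03, 0.03, 0.12, 0], [0, 0, 0, 0, 0]])

```text
clock: 16.88
eef_pos: [0.5649, -0.1169, 0.1363]
tool_rot: [-1.546, 0.736, 1.461]
contact_force: [-1.2, -0.1, -1.9]
gripper_width: 0.0003
```

```bash
python3 st.py
python3 - <<'E'
from h import *
import cv2
im=cams.grab_frame('scene')
cv2.imwrite('pics/s3.png',cv2.resize(im[150:260,110:260],None,fx=4,fy=4,interpolation=cv2.INTER_CUBIC))
E
```

```text
t 16.875 q [-0.6166  0.7045  1.7122  0.737   1.3039  2.24  ] 
pos [ 0.5649 -0.1169  0.1363] case [-0.014  -0.0311  0.0563] F(case) [ 0.2801  1.2066 -1.8875] w 0.00025311722209971164
tool axes in case (cols x,y,z)
 [[ 0.6791 -0.6047  0.4161]
 [-0.2975  0.2915  0.9092]
 [-0.6711 -0.7412  0.018 ]]
```

View pics/s3.png

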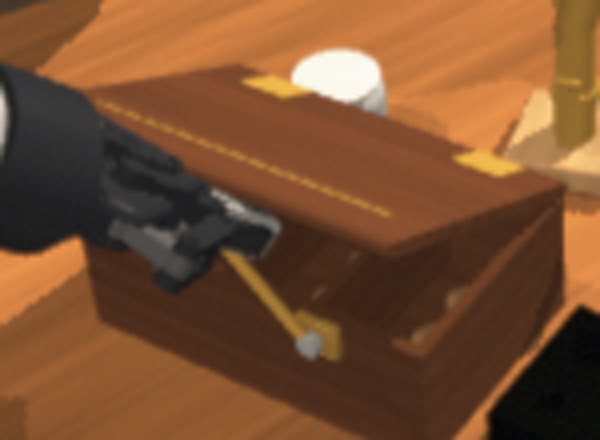

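The lid is now carried on the finger (Fz −1.9 N) and the stay is well over, mid-fall or leaning. I'll wait, then look.

Call:
jog_arm(commands=[[0, 0, 0, 0, 0], [0, 0, 0, 0, 0], [0, 0, 0, 0, 0]])

```text
clock: 17.3
eef_pos: [0.5654, -0.1166, 0.1361]
tool_rot: [-1.547, 0.736, 1.462]
contact_force: [0.3, -1.7, -0.6]
gripper_width: -0.0002
```

```bash
python3 st.py
python3 - <<'E'
from h import *
import cv2
im=cams.grab_frame('scene')
cv2.imwrite('pics/s4.png',cv2.resize(im[150:260,110:260],None,fx=4,fy=4,interpolation=cv2.INTER_CUBIC))
E
```

```text
t 17.3 q [-0.6156  0.7051  1.7111  0.7368  1.3039  2.2402] 
pos [ 0.5654 -0.1166  0.1361] case [-0.0139 -0.0317  0.0561] F(case) [-1.7092  0.2354 -0.5524] w -0.00022542623852306773
tool axes in case (cols x,y,z)
 [[ 0.6792 -0.6052  0.4152]
 [-0.2968  0.2909  0.9095]
 [-0.6712 -0.741   0.018 ]]
```

View pics/s4.png

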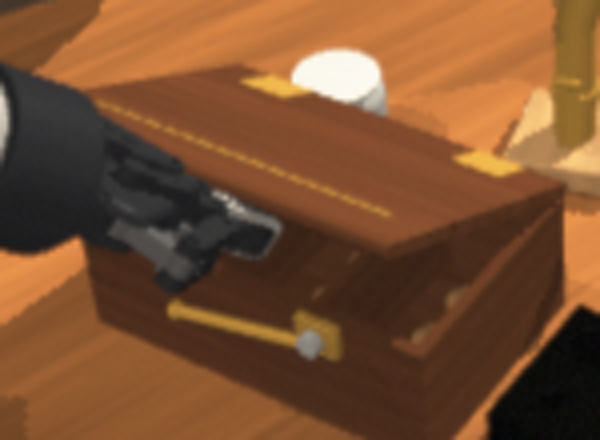

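The stay is folded down, running from (170,310) to (310,345), and the lid rests on the finger. Now I'll lower it along its arc.

Call:
jog_arm(commands=[[0, 0.05, 0.13, -0.03, 0], [0, 0.05, 0.13, -0.03, 0], [0, 0.05, 0.13, -0.03, 0], [0, 0.05, 0.13, -0.03, 0], [0, 0.05, 0.13, -0.02, 0], [0, 0.05, 0.13, -0.02, 0], [0, 0.06, 0.13, -0.02, 0], [0, 0.06, 0.13, -0.02, 0]])

```text
clock: 18.35
eef_pos: [0.5711, -0.1338, 0.0907]
tool_rot: [-1.546, 0.736, 1.462]
contact_force: [0.2, 0.4, -0.2]
gripper_width: 0.0001
```

```bash
python3 st.py
```

```text
t 18.35 q [-0.6326  0.7847  1.6918  0.738   1.2669  2.1898] 
pos [ 0.5711 -0.1338  0.0907] case [-0.032  -0.032   0.0107] F(case) [ 0.3207 -0.3342 -0.1737] w 0.00014379821515283708
tool axes in case (cols x,y,z)
 [[ 0.6794 -0.605   0.4152]
 [-0.2967  0.291   0.9096]
 [-0.6711 -0.7412  0.0182]]
```

Call:
jog_arm(commands=[[0, 0.06, 0.09, -0.01, 0], [0, 0.06, 0.09, -0.01, 0], [0, 0.06, 0.09, -0.01, 0], [0, 0.06, 0.09, -0.01, 0], [0, 0.05, 0.08, -0.01, 0], [0, 0.04, 0.06, -0.01, 0]])

```text
clock: 19.1
eef_pos: [0.5727, -0.1379, 0.0651]
tool_rot: [-1.546, 0.736, 1.462]
contact_force: [0.5, -0.0, -1.7]
gripper_width: 0.0002
```

```bash
python3 st.py
```

```text
t 19.1 q [-0.6363  0.8261  1.6881  0.7438  1.2408  2.1614] 
pos [ 0.5727 -0.1379  0.0651] case [-0.0364 -0.0322 -0.0149] F(case) [-0.1701 -0.4316 -1.6983] w 0.0001865325718135925
tool axes in case (cols x,y,z)
 [[ 0.6795 -0.6049  0.4151]
 [-0.2966  0.291   0.9096]
 [-0.671  -0.7412  0.0184]]
```

Call:
jog_arm(commands=[[0, 0.02, 0.04, 0, 0], [0, 0.02, 0.04, 0, 0], [0, 0.02, 0.04, 0, 0], [0, 0.02, 0.04, 0, 0], [0, 0.02, 0.04, 0, 0], [0, 0.02, 0.04, 0, 0], [0, 0.02, 0.04, 0, 0], [0, 0.02, 0.04, 0, 0], [0, 0.02, 0.04, 0, 0], [0, 0.02, 0.04, 0, 0]])

```text
clock: 20.35
eef_pos: [0.5718, -0.143, 0.0471]
tool_rot: [-1.547, 0.735, 1.462]
contact_force: [0.7, -0.3, -0.6]
gripper_width: 0.0003
```

```bash
python3 st.py
```

```text
t 20.35 q [-0.6435  0.8552  1.6856  0.7457  1.224   2.1386] 
pos [ 0.5718 -0.143   0.0471] case [-0.0409 -0.0299 -0.0329] F(case) [-0.4627 -0.5398 -0.5984] w 0.00032060780726203753
tool axes in case (cols x,y,z)
 [[ 0.6795 -0.6049  0.4151]
 [-0.2969  0.2907  0.9096]
 [-0.6709 -0.7413  0.0179]]
```

Call:
jog_arm(commands=[[0, -0.25, 0.22, -0.15, 0], [0, -0.25, 0.22, -0.15, 0], [0, -0.7, 0, 0, 0], [0, -0.9, 0, 0, 0], [0, -0.9, 0, 0, 0], [0, -0.9, 0, 0, 0], [0, -0.9, 0, 0, 0], [0, 0, 0, 0, 0]])

```text
clock: 21.35
eef_pos: [0.567, -0.3099, 0.166]
tool_rot: [-1.546, 0.739, 1.459]
contact_force: [-0.3, 0.3, -0.6]
gripper_width: 0.0001
```

```bash
python3 st.py
python3 - <<'E'
from h import *
import cv2
im=cams.grab_frame('scene')
cv2.imwrite('pics/s5.png',cv2.resize(im,(800,600),interpolation=cv2.INTER_CUBIC))
E
```

```text
t 21.35 q [-0.8282  0.7999  1.3714  0.5915  1.5911  2.2672] 
pos [ 0.567  -0.3099  0.166 ] case [-0.1988  0.0245  0.086 ] F(case) [ 0.3662  0.1493 -0.6191] w 0.0001495952594391363
tool axes in case (cols x,y,z)
 [[ 0.6768 -0.6061  0.4178]
 [-0.2977  0.2937  0.9084]
 [-0.6733 -0.7392  0.0184]]
```

View pics/s5.png

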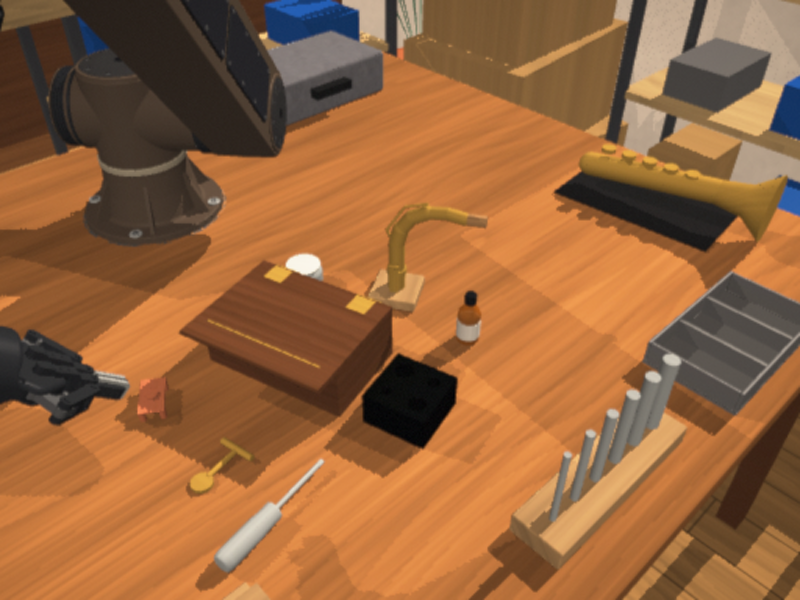

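The lid is flush on the case, every bystander is at its original pixel position, and the hand is clear at about (110,385). Handing in.

```bash
python3 -c "
from h import *; print(workorder.job_done(), status.sense()['clock'])"
```

```text
the job is handed in; nothing more can be done
the job is handed in; nothing more can be done
```

The lid is shut, the stay is folded down, and the job was handed in at about 21.4 s of the 45 s allowed. No verdict was reported.

- **How it was done:** With the tool pointing straight down, the finger could not reach the stay behind the lip without raising the lid. I got about 47° of tilt by turning the wrist against its last joint's limit, well away from the objects. I then slid the closed fingers under the lip on the far side of the stay. Pushing about 45 mm towards the robot folded the stay, and the lid settled on the finger. I lowered it along its arc, at an estimated 0.25 rad/s or less, and withdrew.
- **Catch:** Just after the push, the picture showed the stay well over and the force reading was about 1.9 N downward. About 0.4 s later a second picture showed the stay fully folded and the lid still wide open on the finger, at an estimated 0.48 rad.
- **Final check:** The last picture shows the lid flush on the case and the hand clear. All bystanders are where they started in the picture, judged by eye.
- **Weak points:** The force reading wanders by about 1 N, so I couldn't confirm contact from it throughout the lowering. The lid angles come from the finger's position, not from a direct measurement. In the last picture the closed lid hides the stay, so its folded position was last seen before the lowering.

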